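# Take the check weight off the load cell's latched hook

### The job

The load cell has been checked, so please unload it: push the check weight's bail back along the hook so that the bail itself presses the red sprung keeper open, lift the weight off the hook without wrenching the load cell and let the keeper spring shut. Then set the weight down gently, upright and fully home, in the large round well of the wooden weight block, let go of it, and leave the other things on the bench as they are.

Things in the scene. Friction and masses are not known exactly. Their poses are not given: they have to be found in the camera images.
- load_cell_rig: load cell rig, fixed: dark base plate 205 x 110 x 8 mm, aluminium post at its rear (x = 91 to 135 mm, 36 mm wide, 162 mm high) and on it a bar load cell 13 mm wide (x = 46 to 126 mm, top 175 mm above the bench) that carries a hook of 10 mm round steel to the front. Origin on the bench below the hook's bowl; x from the hook back to the post, y across, z up
- hook_seat (a point): where the axis of the bail's bar lies while the weight hangs in the hook's bowl: x = y = 0, 178 mm above the bench; axes as the rig. The hook lies in the rig's xz plane: its arm runs level from the load cell to the bowl (top 173 mm above the bench, underside 163 mm), then curls up at the front (foremost point x = -18 mm, highest 199 mm above the bench) and back over the bowl
- hook_tip (a point): rear end of the hook's curled-back tip, 12 mm behind the bowl's centre and 192 mm above the bench (its underside 187 mm). The bar cannot rise under the tip: it must first be pushed straight back along the arm, 19 to 32 mm (best 24) behind hook_seat, and only then lifted straight up behind the tip
- keeper_hinge (a point): axis of the keeper's hinge, in a steel lug 18 mm thick and 10 mm wide under the hook's arm, 26 mm behind the bowl's centre and 141 mm above the bench; the lug's underside is 132 mm above the bench
- keeper (a joint): angle of the sprung red keeper: 0 shut (it stands upright behind the hook's tip and closes the hook's mouth), growing as its top swings back towards the post, at most 0.8 rad. The bail hangs in front of it; pushed back 24 mm the bail holds it open at about 0.45 rad against 2 to 5 N and can then rise in front of it. The keeper springs shut by itself once the bail has passed
- keeper_top (a point): upper end of the red keeper, a pressed-steel fork 20 mm wide that stands astride the hook's arm; shut, this point is 17 mm behind the bowl's centre and 197 mm above the bench, and the fork's front edge is at x = 12 mm; it swings about the rig's y axis
- check_weight: check weight, about 0.5 kg: turned steel cylinder 56 mm in diameter, 40 mm high, with a rigid stirrup-shaped bail of 10 mm round steel above, 120 mm wide, 160 mm high in all. Origin at the centre of the underside, z up, y along the bail's bar. It starts hanging in the hook, underside 28 mm above the bench, axes along the rig's. The stirrup's inside is 105 mm high, leaving room to rise 60 mm
- bail_bar (a point): middle of the bail's level bar, 150 mm above the weight's underside; axes as the weight. The middle 26 mm are bare and lie in the hook; to get clear, raise the bar 35 to 55 mm, then draw the weight to the front (rig's -x) until it hangs 60 mm or more in front of hook_seat
- grip_l (a point): centre of the blue moulded grip on the +y side of the bail's bar: 16 mm thick (x), 34 mm long (y), 20 mm high, 30 mm from the bar's middle; to be pinched from above across its thickness. Either grip will do
- grip_r (a point): centre of the like blue grip on the -y side of the bail's bar
- weight_block: wooden weight block, fixed, 145 x 110 x 36 mm, with one large empty round well 66 mm in diameter and 16 mm deep, and two small brass knob weights standing behind it (up to 71 mm above the bench, 62 mm behind the well's centre). Origin on the bench below the well's centre; x towards the brass weights, z up. The block reaches from x = -50 to +95 mm
- well_floor (a point): centre of the well's floor, 20 mm above the bench
- cutters: red-handled side cutters lying on the bench, 43 x 109 x 12 mm, bystander
- yellow_driver: yellow screwdriver lying on the bench, 172 mm long, bystander
- flux_pot: small white pot with a red lid, 48 mm in diameter, 35 mm high, bystander
- green_board: small green circuit board, 52 x 70 x 12 mm, bystander

How it is judged (in metres and radians):
On the way, in this order (a step that is already met when the one before it is completed fails the run):
1. the bail, still on the hook, presses the keeper open (value of joint keeper above 0.2 rad and x of bail_bar in the frame of hook_seat between 0.014 and 0.04 m and z of bail_bar in the frame of hook_seat below 0.02 m), for 0.1 s.
2. the weight is off the hook and the keeper has sprung shut (value of joint keeper below 0.06 rad and distance between bail_bar and hook_seat above 0.07 m), for 0.2 s.
At the end, for the whole second after the job is handed in: the check weight stands upright (within 0.08 rad) on the floor of the block's large well (underside within 4 mm of the floor, centre within 8 mm of the well's), at rest and released, and the keeper is shut (below 0.06 rad) (horizontal distance between check_weight and well_floor below 0.008 m and z of check_weight in the frame of well_floor below 0.004 m and angle between check_weight's own z axis and vertical below 0.08 rad and linear speed of check_weight below 0.02 m/s and value of joint keeper below 0.06 rad); the robot touches nothing.
It fails at once if the load cell is wrenched: more than 80 N between weight and rig (contact force between check_weight and load_cell_rig above 80 N).
It fails at once if the weight is banged or pressed hard into the block: more than 60 N between them (contact force between check_weight and weight_block above 60 N).
It fails at once if the weight is dropped: it moves faster than 0.45 m/s with no finger on it (a fall of about 10 mm or more) (linear speed of check_weight above 0.45 m/s and contact force between the fingers and check_weight below 0.1 N).
It fails at once if a bystander is shifted by more than 30 mm (distance of any of cutters, yellow_driver, flux_pot, green_board from where it was at the start of the episode above 0.03 m).
It also fails if it takes over 48 s, if anything falls off the work surface, if the arm or the gripper's body presses on something with over 40 N, if the wrist force passes 120 N, or if a joint passes its speed limit or range.

### The arm

A 6-joint arm with a two-finger parallel gripper is mounted at the origin on a cart in front of the work surface, level with it; the furniture and walls round the work are solid. World frame = base frame: x ahead of the robot, y to its left, z up, the work surface at z = 0. Lengths are in m, angles in degrees, forces in N, time in s.
With the tool pointing down it reaches from about 0.3 to 0.875 m from the base axis. Payload 4.2 kg.
Tool frame: the origin (TCP) lies midway between the tips of the shut fingers; the grasp point (between the pads) lies 19 mm behind it (bot.grasp_offset is the distance from the TCP to the grasp point, in m); z points along the fingers, y is the line along which they close (so a half turn about z gives the same grasp; the last joint's range is limited). The gripper opens to 85 mm and grips with 20 to 120 N. Pads are 22 mm wide; open, the fingers measure 114 mm over their backs; the gripper's body (76 mm by 85 mm) begins 54 mm behind the grasp point. The pads swing forward as they close: fully open they stand 13 mm farther back than shut.
Start: joints at [-72.479, 18.312, 89.639, -0, 72.044, -1.146], TCP at [0.184, -0.545, 0.231] pointing down, gripper open.
Joint ranges: [-177.97, 177.97], [-48.28, 115.42], [12.27, 149.76], [-77.06, 257.06], [2.81, 150.46], [-146.56, 146.56]. Speed limits (degrees/s): [147.25, 147.25, 180, 180, 180, 180].

### API

Orientations are given as [roll, pitch, yaw] about the fixed x, y, z axes, in that order (R = Rz(yaw) Ry(pitch) Rx(roll)).
In Python, from station import bot gives the robot as it stands.
- The arm moves only by the shell command python3 -m pendant 'ROWS'. ROWS is JSON, one flat list of numbers, 7 for each row, row after row: the shift along the tool's x, y, z in units of 20 cm (1.0 is 20 cm), then the turn, a rotation vector about the tool's x, y, z in units of pi rad (1.0 is pi rad), then the opening, from 0 (shut) to 1 (fully open). In form: [dx, dy, dz, ax, ay, az, jaw, dx, dy, dz, ax, ay, az, jaw, ...]. A call has exactly 8 rows; each row is the pose to reach, as a shift and turn from the pose commanded when the call began, along the tool's axes at that moment, turning the shorter way round; what a row does not reach only later rows make up. A row lasts 1/10 s, in which the tool goes at most 50 mm and 8.59 degrees, less where a joint would pass 70% of its speed; a pose out of reach is approached as far as the arm can. A call with a number of a shift or a turn outside -1 to 1 is refused whole. A call with a gripper value outside its range is refused whole. The fingers move at their own pace and stop on an object; the grip force is fixed at half the most. Time passes only in rows, so rows that repeat a pose let the fingers close, or fill a call up. It gives the time, the measured TCP pose, the force, the opening and the grip force at its end, in the units of the state.
- bot.sense(): the state, without advancing time (a new reading comes with each control period).
- bot.camera(name): name is "scene" or "top" or "wrist"; returns a dict with "img" (480x640x3 uint8, blue, green, red), "fovy" (degrees; the focal length in pixels is half the picture's height over the tangent of half this angle, whatever the lens; pixels are square), "cx", "cy" (the principal point, pixels), "camera_from_world" (4x4, takes a point from world to camera coordinates); the wrist camera has in their place "mount" (4x4, takes a point from camera to tool coordinates, whose origin is the TCP and whose axes are the flange's). Camera axes: x right, y up, looking along -z (the intrinsics and any distortion apply to the point x, -y, -z); pixel columns grow to the right and rows downward; lengths in m; the calibration is good to about 2 mm. A picture is of the moment at which its call begins: read the wrist's pose just before it. There is no depth.
- bot.close_job(): hands the job in; it is judged then, once.
The state is a dict: "time": time; "joint_positions": joint angles; "qvel": joint speeds; "effort": joint torques, N m; "eef_pos": TCP position; "orientation": TCP orientation; "wrist_force": force on the tool from outside, world axes, zero at the start; "ft_torque": the same for the moment, N m; "grip_width": opening from 0.0 (shut) to 1.0 (fully open); "grip_force": force on a finger pad.
Only numpy, scipy, OpenCV 4.12 (cv2) and the standard library are available. Lean on these libraries where they do the work, as an engineer would, in place of code of your own. Each camera call takes 0.05 s, during which the arm holds its last target. There are 200 camera calls.

## Working session

There is one attempt and no reset: what is moved stays moved. The work goes in short steps, Python scripts to look and compute and a shell command to move; the robot and the scene stay as the last step left them, time stands still between calls to the robot, and variables do not carry over. Pictures are saved under pics/ and viewed, at most 10 in all, crops included, and the job is handed in when it is done.

```bash
mkdir -p pics; ls
python3 - <<'E'
from station import bot
import cv2,numpy as np
print(bot.sense())
print(bot.grasp_offset)
for n in ("scene","top"):
    c=bot.camera(n); cv2.imwrite(f"pics/{n}0.png",c["img"])
    print(n,{k:(np.round(v,4).tolist() if k!="img" else 0) for k,v in c.items()})
E
```

```text
pics
{'time': 0.0, 'joint_positions': array([-7.24802545e+01,  1.83528517e+01,  8.97066961e+01, -2.64704842e-03,
        7.20426939e+01, -1.14412268e+00]), 'qvel': array([ 0.05948217, -0.02713574, -0.14263024,  0.05704507,  0.0728223 ,
       -0.12728952]), 'effort': array([-1.79923805e-03, -4.15530717e+01, -2.34165680e+01, -1.80453167e-04,
        8.26073578e-03,  1.11721329e-05]), 'eef_pos': array([ 0.18387199, -0.54431232,  0.23046814]), 'orientation': array([-1.79897728e+02,  4.74641807e-04,  1.86646870e+01]), 'wrist_force': array([ 0.02454733, -1.14304557, -0.09911523]), 'ft_torque': array([ 0.00617417,  0.01322829, -0.02488205]), 'grip_force': 0.0, 'grip_width': 1.0035292875612163}
0.0187
scene {'img': 0, 'fovy': 56.7306, 'cx': 319.266, 'cy': 241.1686, 'camera_from_world': [[-0.9113, -0.4116, -0.013, 0.5112], [0.2928, -0.6697, 0.6825, -0.2291], [-0.2896, 0.6181, 0.7308, -1.0311], [0.0, 0.0, 0.0, 1.0]]}
top {'img': 0, 'fovy': 55.6966, 'cx': 315.9886, 'cy': 230.3166, 'camera_from_world': [[0.0005, -1.0, 0.0041, 0.0345], [0.9973, 0.0008, 0.0733, -0.5443], [-0.0733, 0.004, 0.9973, -1.1627], [0.0, 0.0, 0.0, 1.0]]}
```

View pics/scene0.png

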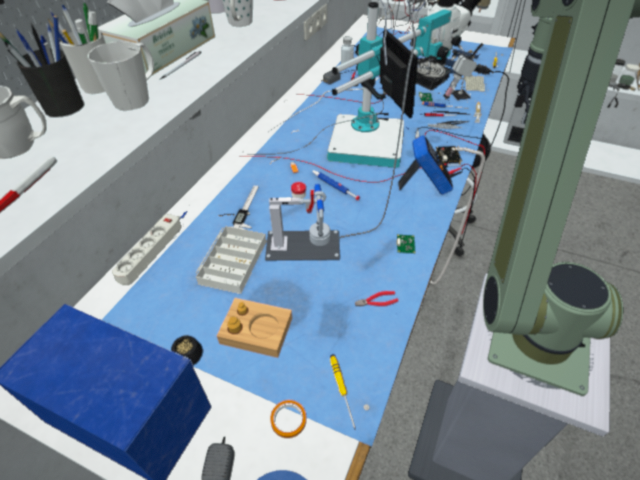

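View pics/top0.png

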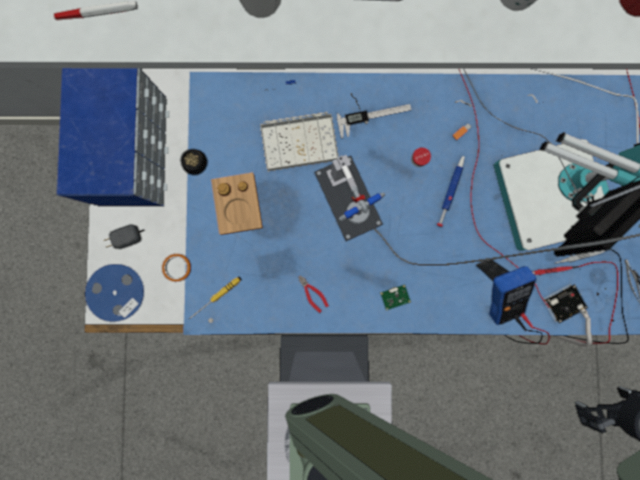

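The scene view shows the rig at (300,225) and the wooden block at (255,325). The top view shows the rig at (350,195), the block at (237,204) with its well near (237,211), and the blue grips at (348,212) and (375,200). I'll enlarge the top view.

Run:
```python
import cv2
i=cv2.imread("pics/top0.png")[140:250,200:400]
cv2.imwrite("pics/topc.png",cv2.resize(i,None,fx=4,fy=4,interpolation=cv2.INTER_CUBIC))
i=cv2.imread("pics/scene0.png")[170:360,200:360]
cv2.imwrite("pics/scenec.png",cv2.resize(i,None,fx=3,fy=3,interpolation=cv2.INTER_CUBIC))
```

```text
(no output)
```

View pics/topc.png

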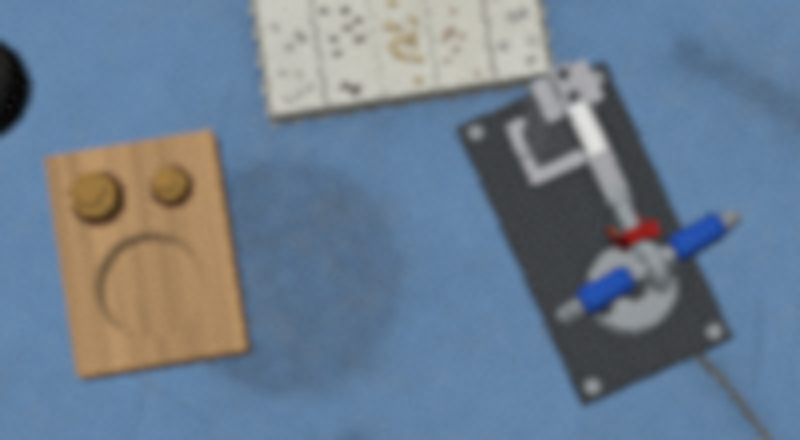

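The enlarged crop shows these points, in crop pixels:
- Rig plate corners: (458,128), (605,63), (732,335) and (585,405).
- Grips: (606,290) and (698,236).
- Block top corners: (45,157), (213,129), (249,351) and (82,378).

```bash
cat > h.py <<'E'
import numpy as np
from scipy.spatial.transform import Rotation as R
def ray(c,uv,T):  # T camera_from_world
    f=240/np.tan(np.radians(c["fovy"])/2)
    d=np.array([(uv[0]-c["cx"])/f,-(uv[1]-c["cy"])/f,-1])
    W=np.linalg.inv(T); return W[:3,3],W[:3,:3]@d
def onz(c,uv,z,T=None):
    o,d=ray(c,uv,c["camera_from_world"] if T is None else T); return (o+d*(z-o[2])/d[2])
def fit(model,pts):
    m=np.array(model,float);p=np.array(pts)[:,:2]
    r,_=R.align_vectors(np.c_[p-p.mean(0),0*p[:,0]],np.c_[m-m.mean(0),0*m[:,0]])
    Rm=r.as_matrix()[:2,:2]; t=p.mean(0)-Rm@m.mean(0)
    return t,np.degrees(np.arctan2(Rm[1,0],Rm[0,0])),Rm,np.linalg.norm((Rm@m.T).T+t-p,axis=1)
def tool(s):
    T=np.eye(4);T[:3,:3]=R.from_euler('xyz',s["orientation"],degrees=True).as_matrix();T[:3,3]=s["eef_pos"];return T
def project(c,p,T):
    f=240/np.tan(np.radians(c["fovy"])/2); q=T@np.r_[p,1]; return c["cx"]+f*q[0]/-q[2],c["cy"]+f*q[1]/q[2]
E
python3 - <<'E'
from h import *; from station import bot
c=bot.camera("top"); px=lambda u:((u[0]+.5)/4-.5+200,(u[1]+.5)/4-.5+140)
pl=[onz(c,px(u),.008) for u in [(458,128),(605,63),(732,335),(585,405)]]
bl=[onz(c,px(u),.036) for u in [(45,157),(213,129),(249,351),(82,378)]]
g=[onz(c,px(u),.18) for u in [(606,290),(698,236)]]
np.set_printoptions(precision=4,suppress=True)
print(np.array(pl)); print("plate",fit([(102.5e-3,.055),(102.5e-3,-.055),(-102.5e-3,-.055),(-102.5e-3,.055)],pl))
print("block",fit([(.095,.055),(.095,-.055),(-.05,-.055),(-.05,.055)],bl))
print(np.array(g),np.mean(g,0), np.linalg.norm(g[0]-g[1]))
E
```

```text
[[ 0.7014  0.0398  0.008 ]
 [ 0.7453 -0.058   0.008 ]
 [ 0.5636 -0.1408  0.008 ]
 [ 0.5174 -0.0437  0.008 ]]
plate (array([ 0.6319, -0.0507]), np.float64(24.531385917144142), array([[ 0.9097, -0.4152],
       [ 0.4152,  0.9097]]), array([0.0023, 0.0027, 0.0033, 0.0017]))
block (array([0.5915, 0.2361]), np.float64(9.827190612573373), array([[ 0.9853, -0.1707],
       [ 0.1707,  0.9853]]), array([0.0007, 0.0004, 0.0012, 0.0011]))
[[ 0.5737 -0.0438  0.18  ]
 [ 0.6045 -0.0961  0.18  ]] [ 0.5891 -0.0699  0.18  ] 0.060608735662937355
```

View pics/scenec.png

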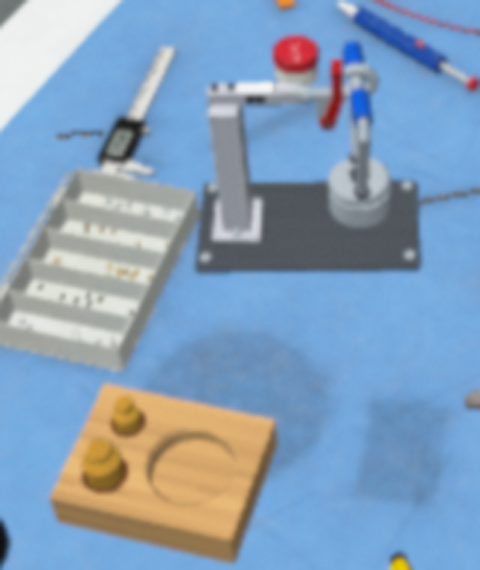

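The scene crop shows the weight hanging in the hook, the keeper standing behind the bar, and the well empty. Next I'll move the tool above the grips and look with the wrist camera.

```bash
cat >> h.py <<'E'
def rows(s,x,y,z,yaw):
    T=tool(s); G=np.eye(4);G[:3,:3]=R.from_euler('xyz',[180,0,yaw],degrees=True).as_matrix();G[:3,3]=x,y,z
    D=np.linalg.inv(T)@G
    print("row",np.round(D[:3,3]/.2,4),np.round(R.from_matrix(D[:3,:3]).as_rotvec()/np.pi,4))
E
python3 - <<'E'
from h import *; from station import bot
s=bot.sense(); rows(s,.56,-.06,.33,115)
c=bot.camera("wrist"); print(np.round(c["mount"],3),c["fovy"])
E
```

```text
row [ 2.5567 -1.6934 -0.4943] [-3.000e-04 -4.000e-04 -5.352e-01]
[[-0.002  0.946  0.325  0.084]
 [ 1.     0.001  0.002 -0.   ]
 [ 0.001  0.325 -0.946 -0.142]
 [ 0.     0.     0.     1.   ]] 62.18360855530166
```

```bash
python3 -m pendant '[0.15,-0.1,-0.15,0,0,0,1, 0.35,-0.23,-0.3,0,0,0,1, 0.55,-0.36,-0.45,0,0,0,1, 0.75,-0.5,-0.5,0,0,0,1, 0.95,-0.63,-0.5,0,0,0,1, 1,-0.8,-0.5,0,0,0,1, 1,-0.8,-0.5,0,0,0,1, 1,-0.8,-0.5,0,0,0,1]'
python3 -m pendant '[0.2,-0.1,0,0,0,-0.04,1, 0.4,-0.25,0,0,0,-0.08,1, 0.6,-0.4,0,0,0,-0.12,1, 0.8,-0.5,0,0,0,-0.16,1, 1,-0.6,0,0,0,-0.2,1, 1,-0.7,0,0,0,-0.24,1, 1,-0.7,0,0,0,-0.28,1, 1,-0.7,0,0,0,-0.32,1]'
python3 - <<'E'
from h import *; from station import bot
s=bot.sense(); rows(s,.56,-.06,.33,115)
E
```

```text
time: 1.0
eef_pos: [0.3224, -0.3288, 0.3316]
orientation: [179.9, 0.0, 18.8]
wrist_force: [-0.5, -0.7, 0.2]
grip_width: 0.999
grip_force: 0.0
time: 1.8
eef_pos: [0.4676, -0.1334, 0.3308]
orientation: [-180.0, 0.0, 76.5]
wrist_force: [-0.4, -0.1, -0.0]
grip_width: 1.003
grip_force: 0.0
row [0.4644 0.3641 0.0032] [-3.000e-04  1.000e-04 -2.137e-01]
```

```bash
python3 -m pendant '[0.1,0.08,0,0,0,-0.045,1, 0.2,0.16,0,0,0,-0.09,1, 0.3,0.24,0,0,0,-0.135,1, 0.4,0.32,0,0,0,-0.18,1, 0.464,0.364,0.003,0,0,-0.214,1, 0.464,0.364,0.003,0,0,-0.214,1, 0.464,0.364,0.003,0,0,-0.214,1, 0.464,0.364,0.003,0,0,-0.214,1]'
python3 - <<'E'
from h import *; from station import bot
import cv2
s=bot.sense(); c=bot.camera("wrist"); cv2.imwrite("pics/w1.png",c["img"]); np.savez("w1",T=np.linalg.inv(tool(s)@c["mount"]),fovy=c["fovy"],cx=c["cx"],cy=c["cy"])
E
```

```text
time: 2.6
eef_pos: [0.5593, -0.0609, 0.3306]
orientation: [-180.0, 0.0, 114.6]
wrist_force: [-0.5, -0.8, 0.5]
grip_width: 1.001
grip_force: 0.0
```

View pics/w1.png

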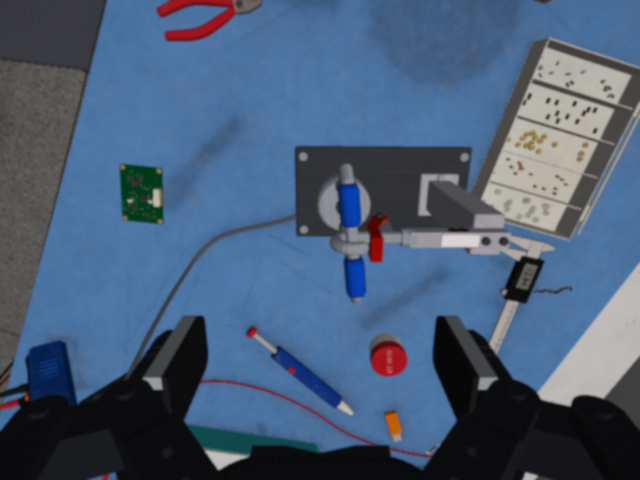

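The wrist view shows:
- Rig plate corners: (295,147), (471,147), (470,237) and (296,237).
- Upper grip (grip_l) centre: about (349,205).
- Lower grip centre: about (355,278).
- The bail is turned slightly from the rig's axes.

```bash
python3 - <<'E'
from h import *
d=np.load("w1.npz");c={k:float(d[k]) for k in("fovy","cx","cy")};T=d["T"]
np.set_printoptions(precision=4,suppress=True)
pl=[onz(c,u,.008,T) for u in [(295,147),(471,147),(470,237),(296,237)]]
f=fit([(-102.5e-3,.055),(102.5e-3,.055),(102.5e-3,-.055),(-102.5e-3,-.055)],pl);print(np.array(pl),f)
g=[onz(c,u,.184,T) for u in [(349,205),(355,278)]]
print(np.array(g),np.linalg.norm(g[0]-g[1]),np.mean(g,0), np.degrees(np.arctan2(g[1][0]-g[0][0],g[0][1]-g[1][1])))
m=np.mean(g,0)[:2]; print(f[2].T@(m-f[0]))
for p in ((396,240),(470,240)): print(f[2].T@(onz(c,p,.17,T)[:2]-f[0]))
E
python3 - <<'E'
import cv2
i=cv2.imread("pics/w1.png")[135:315,270:500]
cv2.imwrite("pics/w1c.png",cv2.resize(i,None,fx=3,fy=3,interpolation=cv2.INTER_CUBIC))
E
```

```text
[[ 0.5196 -0.0417  0.008 ]
 [ 0.7028  0.0419  0.008 ]
 [ 0.7591 -0.0521  0.008 ]
 [ 0.5639 -0.1412  0.008 ]] (array([ 0.6364, -0.0483]), np.float64(25.174088711780534), array([[ 0.905 , -0.4254],
       [ 0.4254,  0.905 ]]), array([0.0007, 0.0043, 0.007 , 0.0031]))
[[ 0.5751 -0.0422  0.184 ]
 [ 0.6055 -0.0939  0.184 ]] 0.059907093681760795 [ 0.5903 -0.068   0.184 ] 30.43710996187114
[-0.0501  0.0017]
[-0.0137 -0.0015]
[ 0.0459 -0.0021]
```

View pics/w1c.png

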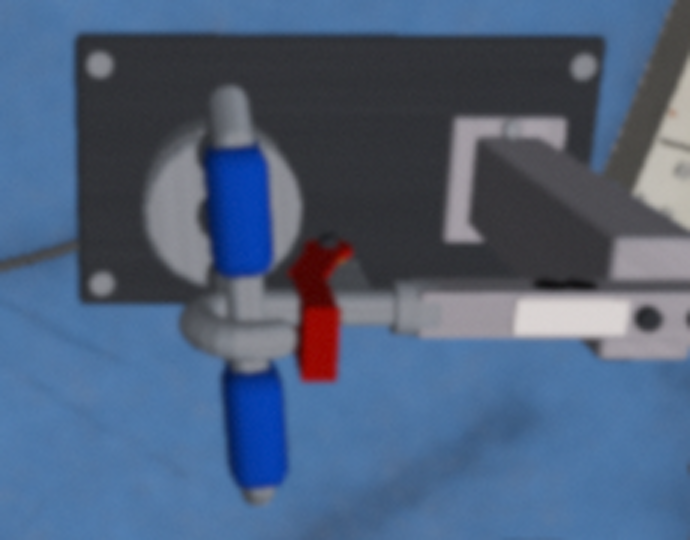

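The crop agrees: grip_l is at full-image (349.7,205.3), grip_r at (355.3,277.7), and the keeper is shut behind the bar. I'll grasp grip_l, aligned with the bail at yaw 120.4.

Run:
```python
from h import *; from station import bot
d=np.load("w1.npz");c={k:float(d[k]) for k in("fovy","cx","cy")};T=d["T"]
print("cyl top centre",onz(c,(344.3,202.7),.068,T))
s=bot.sense(); rows(s,.575,-.042,.22,120.4); rows(s,.575,-.042,.160,120.4)
```

```text
cyl top centre [ 0.58971612 -0.06528931  0.068     ]
row [0.0526 0.1109 0.5541] [-0.0001  0.0001 -0.032 ]
row [0.0527 0.1109 0.8541] [-0.0001  0.0001 -0.032 ]
```

```bash
python3 -m pendant '[0.02,0.05,0.1,0,0,-0.016,1, 0.053,0.111,0.2,0,0,-0.032,1, 0.053,0.111,0.35,0,0,-0.032,1, 0.053,0.111,0.5,0,0,-0.032,1, 0.053,0.111,0.65,0,0,-0.032,1, 0.053,0.111,0.75,0,0,-0.032,1, 0.053,0.111,0.83,0,0,-0.032,1, 0.053,0.111,0.854,0,0,-0.032,1]'
python3 - <<'E'
from h import *; from station import bot
import cv2
s=bot.sense(); rows(s,.575,-.042,.160,120.4); print(s["eef_pos"],s["orientation"])
c=bot.camera("wrist"); cv2.imwrite("pics/w2.png",c["img"])
E
```

```text
time: 3.45
eef_pos: [0.574, -0.0413, 0.1584]
orientation: [-179.8, -0.1, 120.5]
wrist_force: [0.1, 0.4, -0.8]
grip_width: 0.999
grip_force: 0.0
row [-0.0054  0.0026 -0.008 ] [-0.0009 -0.0005  0.0003]
[ 0.57399487 -0.04134269  0.15839949] [-1.79840496e+02 -9.44398319e-02  1.20456316e+02]
```

View pics/w2.png

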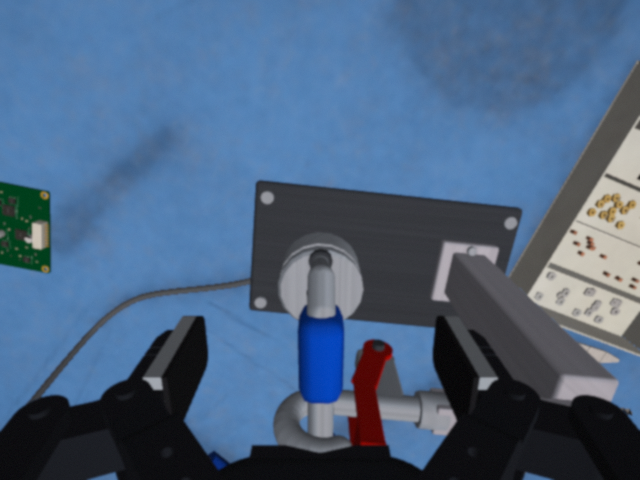

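The blue grip, spanning (302–343, 305–402), sits centred between the fingers and the keeper is clear of the pads, so I'll close.

```bash
python3 -m pendant '[0,0,0,0,0,0,0.6, 0,0,0,0,0,0,0.4, 0,0,0,0,0,0,0.3, 0,0,0,0,0,0,0.2, 0,0,0,0,0,0,0.1, 0,0,0,0,0,0,0, 0,0,0,0,0,0,0, 0,0,0,0,0,0,0]'
```

```text
time: 4.3
eef_pos: [0.5757, -0.0407, 0.1604]
orientation: [180.0, 0.0, 120.5]
wrist_force: [-1.1, 0.3, 4.5]
grip_width: 0.173
grip_force: 60.5
```

```bash
python3 -m pendant '[0,0,-0.008,0,0,0,0, -0.002,0.02,-0.008,0,0,0,0, -0.004,0.04,-0.008,0,0,0,0, -0.006,0.06,-0.008,0,0,0,0, -0.008,0.08,-0.008,0,0,0,0, -0.01,0.1,-0.008,0,0,0,0, -0.012,0.12,-0.008,0,0,0,0, -0.012,0.12,-0.008,0,0,0,0]'
python3 -m pendant '[0,0,0,0,0,0,0, 0,0,0,0,0,0,0, 0,0,0,0,0,0,0, 0,0,0,0,0,0,0, 0,0,0,0,0,0,0, 0,0,0,0,0,0,0, 0,0,0,0,0,0,0, 0,0,0,0,0,0,0]'
python3 - <<'E'
from h import *; from station import bot
import cv2
s=bot.sense(); c=bot.camera("wrist"); a=c["img"][240:480,200:520]
c=bot.camera("scene")["img"][170:270,250:370]
cv2.imwrite("pics/w3.png",np.hstack([cv2.resize(a,(400,300)),cv2.resize(c,(400,300),interpolation=cv2.INTER_CUBIC)]))
E
```

```text
time: 5.1
eef_pos: [0.5975, -0.0305, 0.161]
orientation: [-180.0, -0.0, 120.6]
wrist_force: [-4.8, -2.4, -2.1]
grip_width: 0.175
grip_force: 60.1
time: 5.9
eef_pos: [0.5972, -0.0306, 0.1613]
orientation: [-180.0, -0.0, 120.5]
wrist_force: [-3.7, -1.5, -4.3]
grip_width: 0.174
grip_force: 59.8
```

View pics/w3.png

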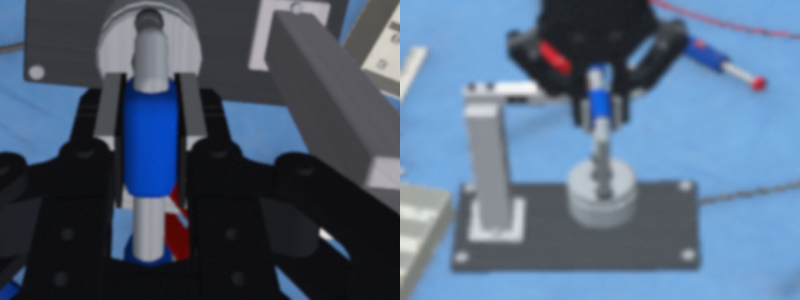

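The bail has been pushed back 23.7 mm and about 4 N of keeper reaction shows at the wrist. The left panel shows the red keeper tilted behind the bar. Now I'll lift straight up 45 mm.

```bash
python3 -m pendant '[0,0,-0.02,0,0,0,0, 0,0,-0.04,0,0,0,0, 0,0,-0.06,0,0,0,0, 0,0,-0.08,0,0,0,0, 0,0,-0.1,0,0,0,0, 0,0,-0.12,0,0,0,0, 0,0,-0.12,0,0,0,0, 0,0,-0.12,0,0,0,0]'
```

```text
time: 6.8
eef_pos: [0.5984, -0.0303, 0.1861]
orientation: [179.8, 0.1, 120.6]
wrist_force: [-0.7, -0.8, -5.6]
grip_width: 0.176
grip_force: 59.2
```

Force is about 5.6 N, which is just the weight, so nothing has snagged. I'll continue to 45 mm.

```bash
python3 -m pendant '[0,0,-0.02,0,0,0,0, 0,0,-0.04,0,0,0,0, 0,0,-0.06,0,0,0,0, 0,0,-0.08,0,0,0,0, 0,0,-0.1,0,0,0,0, 0,0,-0.1,0,0,0,0, 0,0,-0.1,0,0,0,0, 0,0,-0.1,0,0,0,0]'
python3 - <<'E'
from h import *; from station import bot
import cv2
a=bot.camera("wrist")["img"][240:480,200:520]
c=bot.camera("scene")["img"][150:270,240:384]
cv2.imwrite("pics/w4.png",np.hstack([cv2.resize(a,(400,300)),cv2.resize(c,(400,333),interpolation=cv2.INTER_CUBIC)[:300]]))
E
```

```text
time: 7.6
eef_pos: [0.5972, -0.0306, 0.2053]
orientation: [-180.0, -0.0, 120.5]
wrist_force: [-0.6, 1.0, -6.5]
grip_width: 0.174
grip_force: 59.3
```

View pics/w4.png

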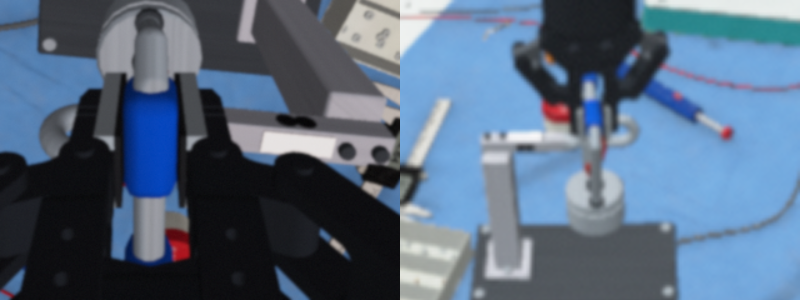

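The weight is up about 45 mm and still gripped, with the bar above the hook and the hook's curl visible inside the stirrup. Next I'll draw it to the front by 110 mm.

```bash
python3 -m pendant '[0.005,-0.05,0,0,0,0,0, 0.012,-0.12,0,0,0,0,0, 0.02,-0.2,0,0,0,0,0, 0.028,-0.28,0,0,0,0,0, 0.036,-0.36,0,0,0,0,0, 0.044,-0.44,0,0,0,0,0, 0.05,-0.5,0,0,0,0,0, 0.055,-0.54,0,0,0,0,0]'
python3 - <<'E'
from h import *; from station import bot
s=bot.sense(); a=np.radians(120.5)
import cv2
# weight centre = tcp -30mm*toolx; want over the well
bx,by=.5915,.2361; u=np.array([np.cos(a),np.sin(a)])*.03
print(s["eef_pos"],s["wrist_force"]); rows(s,bx+u[0],by+u[1],.25,120.5)
c=bot.camera("scene")["img"][150:270,240:384]; cv2.imwrite("pics/w5.png",cv2.resize(c,None,fx=4,fy=4,interpolation=cv2.INTER_CUBIC))
E
```

```text
time: 8.5
eef_pos: [0.4973, -0.0765, 0.2057]
orientation: [-180.0, -0.0, 120.5]
wrist_force: [0.2, -0.4, -5.7]
grip_width: 0.176
grip_force: 59.2
[ 0.49727794 -0.07654866  0.20566566] [ 0.16520264 -0.35798279 -5.65228231]
row [ 1.2577  1.1995 -0.222 ] [-0.0001 -0.      0.    ]
```

View pics/w5.png

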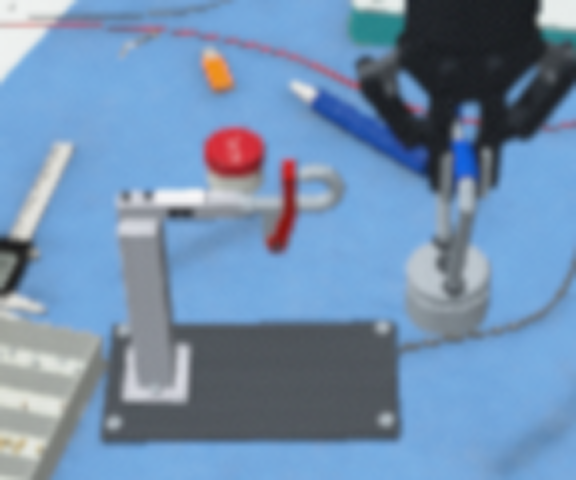

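The keeper is upright and shut, and the weight hangs clear of the hook. I'll carry it towards the block, stop short, and measure the block and the held weight numerically, since all 10 pictures are now used.

```bash
python3 -m pendant '[0.05,0.05,-0.1,0,0,0,0, 0.13,0.15,-0.2,0,0,0,0, 0.23,0.27,-0.22,0,0,0,0, 0.33,0.4,-0.22,0,0,0,0, 0.43,0.53,-0.22,0,0,0,0, 0.52,0.67,-0.22,0,0,0,0, 0.58,0.77,-0.22,0,0,0,0, 0.6,0.8,-0.22,0,0,0,0]'
python3 -m pendant '[0,0,0,0,0,0,0, 0,0,0,0,0,0,0, 0,0,0,0,0,0,0, 0,0,0,0,0,0,0, 0,0,0,0,0,0,0, 0,0,0,0,0,0,0, 0,0,0,0,0,0,0, 0,0,0,0,0,0,0]'
cat > meas.py <<'E'
from h import *; from station import bot
import cv2
from scipy.optimize import minimize
np.set_printoptions(precision=4,suppress=True)
s=bot.sense(); c=bot.camera("wrist"); T=np.linalg.inv(tool(s)@c["mount"]); im=c["img"]; cv2.imwrite("pics/w6.png",im)
# tilt check
t=cv2.imread("pics/w2.png")[232:300,272:368]; r=cv2.matchTemplate(im[200:340,240:400],t,cv2.TM_CCOEFF_NORMED); print("weight shift",r.max(),np.unravel_index(r.argmax(),r.shape),"expected (32,32) row,col")
def mask(im):
    h=cv2.cvtColor(im,cv2.COLOR_BGR2HSV); m=cv2.inRange(h,(8,70,60),(28,255,255)); m=cv2.morphologyEx(m,cv2.MORPH_OPEN,np.ones((3,3)))
    n,l,st,ce=cv2.connectedComponentsWithStats(m)
    return l,st,ce
def fitblock(c,T,im,x0=(.5915,.2361,9.83)):
    l,st,ce=mask(im); u=project(c,np.r_[x0[:2],.03],T); k=1+np.argmin(np.linalg.norm(ce[1:]-u,axis=1)); m=(l==k).astype(np.uint8)
    m=cv2.morphologyEx(m,cv2.MORPH_CLOSE,np.ones((9,9))); print("blob",st[k],ce[k],"pred",u)
    def cost(p):
        a=np.radians(p[2]/10*10); q=np.array([[np.cos(a),-np.sin(a)],[np.sin(a),np.cos(a)]])
        P=[project(c,np.r_[q@np.array(w)+p[:2]/1e3,z],T) for w in [(.095,.055),(.095,-.055),(-.05,-.055),(-.05,.055)] for z in(0,.036)]
        h=cv2.convexHull(np.array(P,np.float32)); M=np.zeros_like(m)
        cv2.fillConvexPoly(M,np.round(h*16).astype(np.int32),1,shift=4,lineType=cv2.LINE_8); return float((M!=m).sum())
    b=minimize(cost,[x0[0]*1e3,x0[1]*1e3,x0[2]],method="Nelder-Mead",options=dict(initial_simplex=[[x0[0]*1e3+a,x0[1]*1e3+d,x0[2]+e] for a,d,e in((5,5,2),(-5,5,-2),(5,-5,-2),(-5,-5,3))]))
    print("block",b.x,"mismatch px",b.fun,"of",m.sum())
if __name__=="__main__":
    fitblock(c,T,im); c2=bot.camera("top")
    fitblock(c2,c2["camera_from_world"],cv2.imread("pics/top0.png"))
    c3=bot.camera("scene"); fitblock(c3,c3["camera_from_world"],cv2.imread("pics/scene0.png"))
E
python3 meas.py
```

```text
time: 9.35
eef_pos: [0.577, 0.1113, 0.2491]
orientation: [179.9, -0.0, 120.7]
wrist_force: [0.3, -1.9, -6.1]
grip_width: 0.179
grip_force: 59.4
time: 10.15
eef_pos: [0.5755, 0.1086, 0.2495]
orientation: [180.0, 0.0, 120.5]
wrist_force: [0.3, 0.8, -5.4]
grip_width: 0.179
grip_force: 59.4
weight shift 0.6085904 (np.int64(30), np.int64(31)) expected (32,32) row,col
blob [  338     0   213   178 23700] [441.4051  82.9857] pred (np.float64(412.0290649073093), np.float64(78.29078272824535))
block [594.3003 238.9561   9.1582] mismatch px 585.0 of 23963
blob [ 212  173   50   61 2354] [236.424  203.2753] pred (np.float64(238.202926304159), np.float64(211.75568918597418))
block [591.8006 236.5442  10.1199] mismatch px 250.0 of 2354
blob [ 218  299   73   57 2951] [254.8414 326.7682] pred (np.float64(265.39316478555565), np.float64(324.34774266424233))
block [594.1905 238.9172   9.6715] mismatch px 280.0 of 2951
```

```bash
python3 -m pendant '[0.04,0.05,0,0,0,0,0, 0.11,0.13,0,0,0,0,0, 0.18,0.22,0,0,0,0,0, 0.25,0.3,0,0,0,0,0, 0.3,0.36,0,0,0,0,0, 0.34,0.4,0,0,0,0,0, 0.35,0.406,0,0,0,0,0, 0.35,0.406,0,0,0,0,0]'
python3 - <<'E'
import meas; from meas import *
fitblock(c,T,im)
g=cv2.GaussianBlur(cv2.cvtColor(im,cv2.COLOR_BGR2GRAY),(3,3),0).astype(np.float32)
gx,gy=cv2.Sobel(g,cv2.CV_32F,1,0),cv2.Sobel(g,cv2.CV_32F,0,1)
th=np.linspace(0,2*np.pi,120,endpoint=False)
def sc(x,y,full=False,rr=.033,z=.036):
    P=np.array([project(c,(x+rr*np.cos(t),y+rr*np.sin(t),z),T) for t in th],np.float32)
    n=np.roll(P,-1,0)-np.roll(P,1,0); n/=np.linalg.norm(n,axis=1,keepdims=True)
    v=np.abs(cv2.remap(gx,P[:,:1],P[:,1:],1)[:,0]*-n[:,1]+cv2.remap(gy,P[:,:1],P[:,1:],1)[:,0]*n[:,0])
    return (v,P) if full else np.minimum(v,60).mean()
G=[(sc(x,y),x,y) for x in np.arange(.583,.604,.0005) for y in np.arange(.228,.249,.0005)]
G.sort(reverse=True); print(np.array(G[:8])); v,P=sc(*G[0][1:],full=True); print(v[::6].astype(int)); print(P[::15])
print(tool(s)[:3,3])
E
```

```text
time: 11.1
eef_pos: [0.6096, 0.2102, 0.2493]
orientation: [-179.9, 0.0, 120.6]
wrist_force: [0.3, -0.1, -6.9]
grip_width: 0.175
grip_force: 59.4
weight shift 0.69040287 (np.int64(30), np.int64(31)) expected (32,32) row,col
blob [  250    80   194   171 19827] [343.34   166.4272] pred (np.float64(316.66700583487545), np.float64(162.17106359811896))
block [594.3049 238.9247   8.8488] mismatch px 515.0 of 19839
[[46.1226  0.5945  0.243 ]
 [46.018   0.5945  0.239 ]
 [45.9089  0.594   0.239 ]
 [45.7414  0.595   0.243 ]
 [45.4878  0.5945  0.2385]
 [45.4101  0.594   0.243 ]
 [45.3937  0.595   0.2425]
 [45.3677  0.5955  0.2425]]
[ 59  86 122  99  47  56  57  30  31   7  18  30  37  73  94 114 117  74
   2  60]
[[355.1583 176.9885]
 [359.9828 148.58  ]
 [343.0596 124.6935]
 [313.9458 120.4437]
 [290.8315 138.6526]
 [287.5528 167.5042]
 [304.9195 189.8266]
 [332.4865 193.6326]]
[0.6096 0.2102 0.2493]
```

The wrist block fit and the well-rim fit agree on (0.5944, 0.239). I'll move over the well and go part way down.

Run:
```python
from h import *; from station import bot
s=bot.sense(); rows(s,.5791,.2648,.249,120.6)
```

```text
row [0.3148 0.0085 0.0018] [-0.0003  0.0002 -0.0003]
```

```bash
python3 -m pendant '[0.05,0.004,0,0,0,0,0, 0.13,0.008,0,0,0,0,0, 0.21,0.008,0,0,0,0,0, 0.28,0.008,0,0,0,0,0, 0.315,0.008,0.05,0,0,0,0, 0.315,0.008,0.13,0,0,0,0, 0.315,0.008,0.22,0,0,0,0, 0.315,0.008,0.3,0,0,0,0]'
python3 -m pendant '[0,0,0.03,0,0,0,0, 0,0,0.06,0,0,0,0, 0,0,0.06,0,0,0,0, 0,0,0.06,0,0,0,0, 0,0,0.06,0,0,0,0, 0,0,0.06,0,0,0,0, 0,0,0.06,0,0,0,0, 0,0,0.06,0,0,0,0]'
python3 - <<'E'
from h import *; from station import bot
s=bot.sense(); print(s["eef_pos"]);rows(s,.5791,.2648,.155,120.6)
E
```

```text
time: 11.95
eef_pos: [0.5785, 0.2656, 0.1879]
orientation: [-179.9, 0.0, 120.6]
wrist_force: [0.8, -0.7, -6.7]
grip_width: 0.174
grip_force: 59.4
time: 12.75
eef_pos: [0.5793, 0.2653, 0.1777]
orientation: [180.0, 0.0, 120.5]
wrist_force: [-0.2, -0.5, -6.6]
grip_width: 0.176
grip_force: 59.5
[0.57932214 0.26529055 0.17770974]
row [-0.0015 -0.0022  0.1135] [ 0.0001  0.     -0.0003]
```

```bash
python3 -m pendant '[0,-0.001,0.015,0,0,0,0, -0.001,-0.002,0.03,0,0,0,0, -0.001,-0.002,0.045,0,0,0,0, -0.001,-0.002,0.06,0,0,0,0, -0.001,-0.002,0.075,0,0,0,0, -0.001,-0.002,0.09,0,0,0,0, -0.001,-0.002,0.1,0,0,0,0, -0.001,-0.002,0.1,0,0,0,0]'
```

```text
time: 13.55
eef_pos: [0.5788, 0.2648, 0.157]
orientation: [-180.0, 0.0, 120.5]
wrist_force: [-0.1, 0.1, -5.3]
grip_width: 0.173
grip_force: 59.4
```

```bash
python3 -m pendant '[0,0,0.004,0,0,0,0, 0,0,0.008,0,0,0,0, 0,0,0.012,0,0,0,0, 0,0,0.015,0,0,0,0, 0,0,0.015,0,0,0,0, 0,0,0.015,0,0,0,0, 0,0,0.015,0,0,0,0, 0,0,0.015,0,0,0,0]'
```

```text
time: 14.35
eef_pos: [0.579, 0.2649, 0.1546]
orientation: [180.0, 0.0, 120.5]
wrist_force: [0.8, -0.5, -5.7]
grip_width: 0.176
grip_force: 59.4
```

```bash
python3 -m pendant '[0,0,0.003,0,0,0,0, 0,0,0.006,0,0,0,0, 0,0,0.006,0,0,0,0, 0,0,0.006,0,0,0,0, 0,0,0.006,0,0,0,0, 0,0,0.006,0,0,0,0, 0,0,0.006,0,0,0,0, 0,0,0.006,0,0,0,0]'
```

```text
time: 15.15
eef_pos: [0.579, 0.2649, 0.1533]
orientation: [180.0, 0.0, 120.5]
wrist_force: [-0.4, 0.6, -5.3]
grip_width: 0.174
grip_force: 59.6
```

```bash
python3 -m pendant '[0,0,0.003,0,0,0,0, 0,0,0.006,0,0,0,0, 0,0,0.006,0,0,0,0, 0,0,0.006,0,0,0,0, 0,0,0.006,0,0,0,0, 0,0,0.006,0,0,0,0, 0,0,0.006,0,0,0,0, 0,0,0.006,0,0,0,0]'
```

```text
time: 15.95
eef_pos: [0.5791, 0.2653, 0.1532]
orientation: [179.9, -0.0, 120.5]
wrist_force: [-3.2, 0.7, 6.2]
grip_width: 0.177
grip_force: 61.2
```

```bash
python3 -m pendant '[0,0,0.003,0,0,0,0, 0,0,0.006,0,0,0,0, 0,0,0.006,0,0,0,0, 0,0,0.006,0,0,0,0, 0,0,0.006,0,0,0,0, 0,0,0.006,0,0,0,0, 0,0,0.006,0,0,0,0, 0,0,0.006,0,0,0,0]'
```

```text
time: 16.75
eef_pos: [0.5791, 0.2655, 0.1531]
orientation: [179.9, -0.0, 120.5]
wrist_force: [-5.0, 0.9, 11.5]
grip_width: 0.167
grip_force: 62.0
```

It's in contact at the expected height with about 11 N pressing down, so I'll release.

```bash
python3 -m pendant '[0,0,0,0,0,0,0.2, 0,0,0,0,0,0,0.25, 0,0,0,0,0,0,0.3, 0,0,0,0,0,0,0.4, 0,0,0,0,0,0,0.5, 0,0,0,0,0,0,0.7, 0,0,0,0,0,0,0.9, 0,0,0,0,0,0,1]'
python3 - <<'E'
from meas import *
E
```

```text
time: 17.55
eef_pos: [0.579, 0.2649, 0.1508]
orientation: [-180.0, 0.0, 120.5]
wrist_force: [1.4, -0.9, -0.1]
grip_width: 0.978
grip_force: 0.0
weight shift 0.6035499 (np.int64(31), np.int64(31)) expected (32,32) row,col
```

```bash
python3 -m pendant '[0,0,-0.05,0,0,0,1, 0,0,-0.12,0,0,0,1, 0,0,-0.22,0,0,0,1, 0,0,-0.35,0,0,0,1, 0,0,-0.5,0,0,0,1, 0,0,-0.65,0,0,0,1, 0,0,-0.75,0,0,0,1, 0,0,-0.8,0,0,0,1]'
python3 -m pendant '[0,0,0,0,0,0,1, 0,0,0,0,0,0,1, 0,0,0,0,0,0,1, 0,0,0,0,0,0,1, 0,0,0,0,0,0,1, 0,0,0,0,0,0,1, 0,0,0,0,0,0,1, 0,0,0,0,0,0,1]'
python3 - <<'E'
from h import *; from station import bot
import cv2
s=bot.sense(); np.set_printoptions(precision=4,suppress=True)
f=np.radians(120.5);u=np.array([np.cos(f),np.sin(f),0])
m0=np.array([.5944,.239,.174])
for n in("wrist","scene"):
    c=bot.camera(n); T=c["camera_from_world"] if n=="scene" else np.linalg.inv(tool(s)@c["mount"])
    h=cv2.cvtColor(c["img"],cv2.COLOR_BGR2HSV); m=cv2.inRange(h,(110,190,60),(128,255,255)); m=cv2.morphologyEx(m,cv2.MORPH_OPEN,np.ones((2,2)))
    k,l,st,ce=cv2.connectedComponentsWithStats(m)
    for sg in(1,-1):
        q=np.array(project(c,m0+sg*.03*u,T)); i=1+np.argmin(np.linalg.norm(ce[1:]-q,axis=1))
        print(n,"pred px",q,"blob",ce[i],st[i], "at z",onz(c,ce[i],.174,T),"exp",m0+sg*.03*u)
E
```

```text
time: 18.4
eef_pos: [0.5796, 0.2652, 0.3142]
orientation: [179.7, 0.0, 120.5]
wrist_force: [0.9, -0.4, 0.4]
grip_width: 1.001
grip_force: 0.0
time: 19.2
eef_pos: [0.579, 0.2649, 0.3109]
orientation: [-180.0, 0.0, 120.6]
wrist_force: [-0.7, -0.1, -0.1]
grip_width: 1.001
grip_force: 0.0
wrist pred px [319.1741 222.2861] blob [320.2494 223.9254] [311 203  20  43 778] at z [0.5805 0.2642 0.174 ] exp [0.5792 0.2648 0.174 ]
wrist pred px [319.2711 296.0548] blob [319.4367 297.6885] [310 278  20  40 719] at z [0.6105 0.212  0.174 ] exp [0.6096 0.2132 0.174 ]
scene pred px [256.6733 299.0203] blob [190.1875 368.8125] [188 367   5   5  16] at z [0.6125 0.4479 0.174 ] exp [0.5792 0.2648 0.174 ]
scene pred px [256.3317 276.1353] blob [190.1875 368.8125] [188 367   5   5  16] at z [0.6125 0.4479 0.174 ] exp [0.6096 0.2132 0.174 ]
```

The grips are within 1.5 mm of where they should be for a level weight resting on the well floor, and the arm is clear. I'll hand in.

```bash
python3 -c "
from station import bot
print(bot.close_job())"
```

```text
the job is handed in; nothing more can be done
None
```

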